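Set and lock the blade angle gauge

TASK

On the blade angle gauge, push the long swing arm round with a fingertip until it points straight at the round pin (not at the square block), and leave it there. Then push the short lock lever, the one with the ball on its end, round clockwise as far as it goes. Only push: do not lift or shove the loose things lying around the gauge.

Things in the scene. Friction and masses are not known exactly. Their poses are not given: they have to be found in the camera images.
- gauge: Dark steel plate 230 x 430 x 12 mm, fixed flat on the bench. Origin at bench height under the swing arm's pivot; x along the 230 mm side, roughly away from the robot, y left, z up: the plate spans x -50 to 180, y -265 to 165 mm. White ticks are for looks only. A fixed brass shoe (24 x 34 mm, top 30 mm above the bench) stands at x 87, y -168 mm.
- guide (a joint): Angle (rad) of the swing arm about its vertical pivot: 0 along the gauge's x axis, positive counter-clockwise from above, stops at -1.2 and 1.2. It turns both ways with steady friction (about 2 N at 90 mm from the pivot) and stays where it is left; the lock lever does not change this friction. Starts within 0.2 of 0.
- guide_pivot (a point): Point on the swing arm's pivot axis, 33 mm above the bench, turning with the arm: its x axis runs along the arm to the pointed end. The arm is a straight bright steel bar 14 mm wide, 20 to 46 mm above the bench (8 mm of air under it). Hub 38 mm in diameter, top 58 mm above the bench; a 30 mm tail sticks out behind.
- guide_tip (a point): The pointed end of the swing arm, 132 mm from the pivot, same axes as guide_pivot.
- pin: The round pin, the one to point at: an upright bright steel cylinder 20 mm in diameter and 32 mm high, fixed on the plate just beyond the arm's reach, 150 to 210 mm from the pivot, left or right of where the arm first points. Origin at the centre of its underside, 12 mm above the bench.
- block: The square block, the wrong mark: bright steel, 24 x 24 mm and 14 mm high, fixed on the plate on the other side from the pin. Origin at the centre of its underside, 12 mm above the bench.
- lock (a joint): Angle (rad) of the lock lever about its vertical pivot: 0 along the gauge's -y axis, growing clockwise from above to a hard stop at 1.5 (locked), where it points nearly along the gauge's -x axis. Steady friction (about 2 N at 60 mm from its pivot); it stays where it is left. Starts between 0 and 0.3.
- lock_pivot (a point): Point on the lock lever's pivot axis, 33 mm above the bench, at x 100, y -205 mm in the gauge's frame, turning with the lever: its x axis runs along the lever to the ball. The lever is a steel bar 12 mm wide, 22 to 44 mm above the bench; its round hub is 36 mm in diameter, with a cam bulge reaching 23 mm from the axis, top 48 mm above the bench.
- lock_knob (a point): Centre of the black ball, 26 mm in diameter, at the lever's end, 90 mm from its pivot and 33 mm above the bench. Same axes as lock_pivot.
- handle: Loose wooden knife handle, a round bar 125 mm long and 27 mm thick lying on the bench beyond the gauge. Origin at the centre of its underside, x along it. To be left alone.
- stone: Loose red-brown whetstone, 200 x 65 x 28 mm, lying left of the gauge. Origin at the centre of its underside, x along its length. To be left alone.
- tin: Loose closed jar, 60 mm in diameter and 55 mm high, standing beyond the lock lever. Origin at the centre of its underside. To be left alone.

How it is judged:
By the outcome, as a careful person would: the job done as asked, in the order asked, and still so for the second after the job is handed in, with the robot touching nothing.
It also fails if it takes over 53 s, if anything falls off the work surface, if the arm or the gripper's body presses on something with over 40 N, if the wrist force passes 120 N, or if a joint passes its speed limit or range.

ROBOT

A 7-joint arm with a two-finger parallel gripper is mounted at the origin on the work surface. World frame = base frame: x ahead of the robot, y to its left, z up, the work surface at z = 0. Lengths are in mm, angles in rad, forces in N, time in s.
With the tool pointing down it reaches from about 400 to 925 mm from the base axis. Payload 5.6 kg.
Tool frame: the origin (TCP) lies midway between the tips of the shut fingers; the grasp point (between the pads) lies 19 mm behind it (r.grip_point_offset is the distance from the TCP to the grasp point, in mm); z points along the fingers, y is the line along which they close (so a half turn about z gives the same grasp; the last joint's range is limited). The gripper opens to 85 mm and grips with 20 to 120 N. Pads are 22 mm wide; open, the fingers measure 114 mm over their backs; the gripper's body (76 mm by 85 mm) begins 54 mm behind the grasp point. The pads swing forward as they close: fully open they stand 13 mm farther back than shut.
Start: joints at [-1.287, 0.468, -0.012, 1.603, 0.006, 1.071, -0.056], TCP at [208.7, 615.591, 231.29] pointing down, gripper open.
Joint ranges: [-2.53, 2.53], [-0.31, 2.02], [-1.57, 1.55], [0.28, 2.44], [-1.29, 4.43], [0.15, 1.84], [-2.92, 2.92]. Speed limits (rad/s): [2.57, 2.57, 3.14, 3.14, 3.14, 3.14, 3.14].

INTERFACE

Orientations are given as a unit quaternion [w, x, y, z].
In Python, from cell import r gives the robot as it stands.
- The arm moves only by the tool jog_arm, never from a script. Its argument "rows" is a list of rows, each a list of 3 entries, a list of its own where there are three numbers: the turn, a rotation vector about the tool's x, y, z in rad, then the shift along the tool's x, y, z in m, then the finger opening in m, from 0 to 0.0854. A call has exactly 8 rows; each row shifts and turns the commanded pose from where the row before left it, along the tool's axes as they then stand; what a row does not reach is not made up. A row lasts 1/12 s, in which the tool goes at most 41.7 mm and 7.16 degrees, less where a joint would pass 70% of its speed; a pose out of reach is approached as far as the arm can. A call is refused whole if a number of a shift passes 0.0417 or a number of a turn 0.125, either way. A call with a gripper value outside its range is refused whole. The fingers move at their own pace and stop on an object; "force" is the grip in N (left out, the last holds). Time passes only in rows, so rows that do not move let the fingers close, or fill a call up. It gives the time, the measured TCP pose, the force, the opening and the grip force at its end, in the units of the state.
- r.observe(): the state, without advancing time (a new reading comes with each control period).
- r.read_camera(name): name is "scene" or "top" or "wrist"; returns a dict with "img" (480x640x3 uint8, red, green, blue), "z_map" (480x640 float32, mm along the optical axis (not along the pixel's ray), 0 where there is no reading), "camera_matrix" (3x3 intrinsics, pixels), "extrinsics" (4x4, takes a point from camera to world coordinates). Camera axes: x right, y down, z forward; pixel columns grow to the right and rows downward; lengths in mm; the calibration is good to about 2 mm. A picture is of the moment at which its call begins.
- r.hand_in(): hands the job in; it is judged then, once.
Trained networks look in the newest picture that a camera, given by its name, has taken for a name from the list of things; names that differ only in an ending like _2 or _b are one class to them, and where a whole thing is asked for, a point or a joint stands for the part that bears it (a point fixed in the world has none). Each returns a list of dicts, best first, with "confidence" (0 to 1); they miss things now and then, are a little off and sometimes report something else, mostly with a low value. They report only what shows in the picture. A call takes as long as a camera call.
- r.find_in(target, camera): "pixel" ([column, row] in pixels, amid what is visible of it).
- r.outline_of(target, camera): "region" (480x640 bool, what is visible of it) and "pixel" ([column, row] in pixels, amid what is visible of it).
The state is a dict: "clock": time; "qpos": joint angles; "joint_vel": joint speeds; "tau": joint torques, N m; "position": TCP position; "eef_rot": TCP orientation; "force": force on the tool from outside, world axes, zero at the start; "torque": the same for the moment, N m; "finger_gap": finger opening in mm; "finger_force": force on a finger pad.
Only numpy, scipy, OpenCV 4.12 (cv2) and the standard library are available. Lean on these libraries where they do the work, as an engineer would, in place of code of your own. Each camera call takes 0.05 s, during which the arm holds its last target. There are 200 camera calls.

## Working session

There is one attempt and no reset: what is moved stays moved. The work goes in short steps, Python scripts to look and compute and a tool call to move; the robot and the scene stay as the last step left them, time stands still between calls to the robot, and variables do not carry over. Pictures are saved under pics/ and viewed, at most 10 in all, crops included, and the job is handed in when it is done.

Besides the shell and the picture viewer there is one more tool, called after ">>>" in YAML: its name, and indented under it one key for each argument. jog_arm: Moves the arm, as the interface text tells. Its arguments: {"type":"object","properties":{"rows":{"type":"array"},"force":{"type":"number"}},"required":["rows"]}

```bash
mkdir -p pics; ls; cat > h.py <<'E'
from cell import r
import numpy as np, cv2
def w(c,px,z=None):
    K=c["camera_matrix"];E=c["extrinsics"];u,v=px
    d=np.array([(u-K[0,2])/K[0,0],(v-K[1,2])/K[1,1],1.])
    if z is None:
        return (E@np.r_[d*c["z_map"][int(v),int(u)],1])[:3]
    R=E[:3,:3]@d;t=E[:3,3]
    return t+R*(z-t[2])/R[2]
def save(c,n): cv2.imwrite("pics/"+n,c["img"][:,:,::-1])
E
python3 - <<'E'
from h import *
s=r.observe();print(s)
for n in["top","scene"]:
    c=r.read_camera(n);save(c,n+"0.png");np.savez(n+"0.npz",**c)
    print(n,c["camera_matrix"],c["extrinsics"])
    for t in["gauge","guide_pivot","guide_tip","pin","block","lock_pivot","lock_knob","handle","stone","tin"]:
        f=r.find_in(t,n)
        for d in f[:2]:print(t,np.round(d["pixel"],1),round(d["confidence"],2),np.round(w(c,d["pixel"]),1))
E
```

```text
pics
{'clock': 0.0, 'qpos': array([-1.28699689,  0.4683975 , -0.01160526,  1.60366081,  0.00597268,
        1.07140196, -0.05630524]), 'joint_vel': array([-0.0014815 , -0.00010537, -0.00262167, -0.00113846,  0.00069974,
        0.00142475,  0.00039757]), 'tau': array([ 6.60426849e-04, -5.32364845e+01,  2.16885132e-02, -2.51302510e+01,
        1.13073830e-02,  7.60220457e-03, -1.17113103e-05]), 'position': array([208.52998981, 615.02951292, 230.30974905]), 'eef_rot': array([-9.85875106e-05,  1.62712942e-01,  9.86673025e-01, -9.11162553e-04]), 'force': array([ 0.27117683, -0.03000332, -0.36200374]), 'torque': array([ 0.00829059, -0.05547772,  0.02725258]), 'finger_force': 0.0, 'finger_gap': 85.33113533550855}
top [[618.22426489   0.         314.64841037]
 [  0.         618.22426489 235.63110256]
 [  0.           0.           1.        ]] [[-5.66750736e-02 -9.73002749e-01  2.23726589e-01  4.17245861e+02]
 [-9.98372937e-01  5.66417986e-02 -6.57156572e-03 -3.64066740e+00]
 [-6.27812487e-03 -2.23735015e-01 -9.74629790e-01  1.05000937e+03]
 [ 0.00000000e+00  0.00000000e+00  0.00000000e+00  
[... 769 characters left out ...]
81996e+03]
 [ 6.86025171e-01 -4.79938745e-01  5.46834770e-01 -5.00521923e+02]
 [ 1.10646306e-02 -7.44613789e-01 -6.67403835e-01  6.81870592e+02]
 [ 0.00000000e+00  0.00000000e+00  0.00000000e+00  1.00000000e+00]]
gauge [241.8 269.6] 0.68 [ 547.5 -113.1   11.2]
guide_pivot [262.1 230. ] 0.56 [514.4 -31.5  36.8]
guide_tip [262.6 232. ] 0.88 [515.1 -31.3  32. ]
pin [254.6 289.1] 0.79 [ 621.9 -144.2   38.8]
block [330.3 222.9] 0.52 [585.1  86.1  25.1]
lock_pivot [185.2 315. ] 0.96 [ 580.6 -257.1   34.3]
lock_pivot [241.9 375. ] 0.54 [ 745.3 -273.9   54.7]
lock_knob [180.6 314.5] 0.63 [ 578.4 -263.5   39.3]
handle [358.3 265.2] 0.77 [705.4  30.1  29. ]
stone [348.  189.3] 0.97 [540.2 190.9  29.8]
```

```bash
python3 - <<'E'
import cv2
i=cv2.imread("pics/top0.png")[150:400,150:510]
cv2.imwrite("pics/topc.png",cv2.resize(i,None,fx=2.2,fy=2.2,interpolation=cv2.INTER_CUBIC))
E
```

```text
(no output)
```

View pics/topc.png

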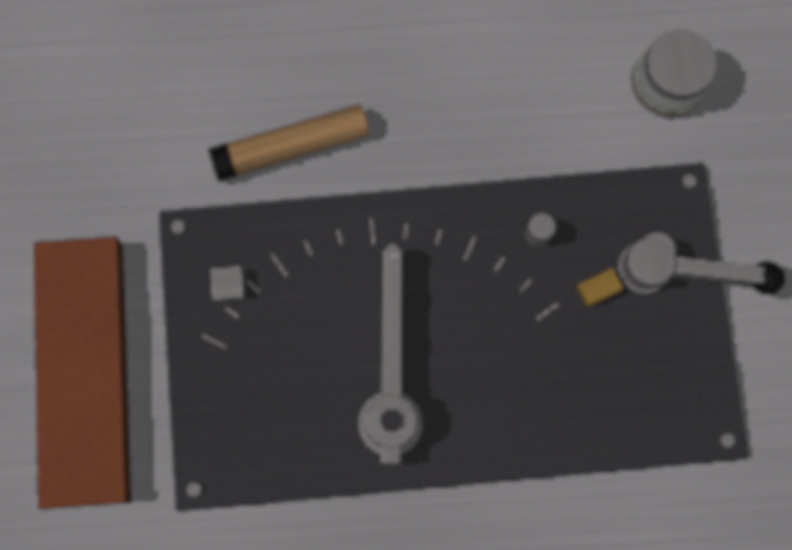

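View pics/scene0.png

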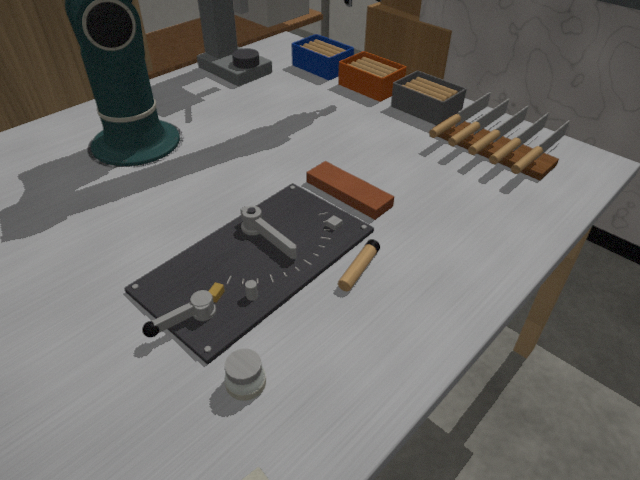

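The top crop shows the arm pointing straight up (tip at crop 392,245, hub 392,420). The pin is to its right (543,225) and the block to its left (227,283). The lock hub is at (657,257) and its ball at (770,277).

```bash
python3 - <<'E'
from h import *
c=dict(np.load("top0.npz"))
f=lambda x,y,z:w(c,(150+x/2.2,150+y/2.2),z)
P={}
for n,a in dict(c1=(161,211,12),c2=(705,164,12),c3=(750,458,12),c4=(178,510,12),hub=(392,421,58),tip=(392,245,46),pin=(543,222,44),blk=(227,280,26),lhub=(657,257,48),ball=(770,276,36),tin=(680,63,55)).items():
    P[n]=f(*a);print(n,P[n].round(1))
# fit gauge pose
G=np.array([[180,165],[180,-265],[-50,-265],[-50,165],[0,0],[100,-205.]])
W=np.array([P[k][:2] for k in["c1","c2","c3","c4","hub","lhub"]])
g0,w0=G.mean(0),W.mean(0)
H=(G-g0).T@(W-w0);th=np.arctan2(H[0,1]-H[1,0],H[0,0]+H[1,1])
R=np.array([[np.cos(th),-np.sin(th)],[np.sin(th),np.cos(th)]]);t=w0-R@g0
print("th",th,"t",t,"res",(W-(G@R.T+t)).round(1).tolist())
for n in P:print(n,(R.T@(P[n][:2]-t)).round(1))
E
```

```text
c1 [646.6 147.2  12. ]
c2 [ 659.5 -280.4   12. ]
c3 [ 432.2 -288.4   12. ]
c4 [418.6 140.   12. ]
hub [472.2 -22.   58. ]
tip [602.9 -30.2  46. ]
pin [ 614.3 -145.    44. ]
blk [586.9  96.3  26. ]
lhub [ 582. -227.   48.]
ball [ 564.7 -312.9   36. ]
tin [ 729.9 -258.8   55. ]
th 0.03258270819234096 t [473.00237285 -22.91113667] res [[-1.0, -0.6], [-2.0, 1.5], [0.5, 1.0], [0.9, -0.4], [-0.8, 0.9], [2.4, -2.5]]
c1 [179.  164.4]
c2 [ 178.  -263.4]
c3 [ -49.4 -264. ]
c4 [-49.1 164.6]
hub [-0.8  0.9]
tip [129.6 -11.6]
pin [ 137.2 -126.7]
blk [117.7 115.4]
lhub [ 102.3 -207.5]
ball [  82.2 -292.9]
tin [ 249.  -244.2]
```

>>> jog_arm:
  rows:
    - [[0,0,0],[-0.028,-0.023,0.004],0]
    - [[0,0,0],[-0.028,-0.023,0.004],0]
    - [[0,0,0],[-0.028,-0.023,0.004],0]
    - [[0,0,0],[-0.028,-0.023,0.004],0]
    - [[0,0,0],[-0.028,-0.023,0.004],0]
    - [[0,0,0],[-0.028,-0.023,0.004],0]
    - [[0,0,0],[-0.028,-0.023,0.004],0]
    - [[0,0,0],[-0.028,-0.023,0.004],0]

```text
clock: 1.77
position: [362.5, 367.9, 199.4]
eef_rot: [0.0, 0.163, 0.987, 0.0]
force: [0.6, -0.1, 0.3]
finger_gap: 0.2
finger_force: 0.0
```

>>> jog_arm:
  rows:
    - [[0,0,0],[-0.028,-0.023,0.004],0]
    - [[0,0,0],[-0.028,-0.023,0.004],0]
    - [[0,0,0],[-0.028,-0.023,0.004],0]
    - [[0,0,0],[-0.028,-0.023,0.004],0]
    - [[0,0,0],[-0.028,-0.023,0.004],0]
    - [[0,0,0],[-0.028,-0.023,0.004],0]
    - [[0,0,0],[-0.028,-0.023,0.004],0]
    - [[0,0,0],[0,0,0],0]

```text
clock: 2.43
position: [499.2, 146.3, 171.2]
eef_rot: [0.001, 0.168, 0.986, -0.002]
force: [0.9, -0.5, 0.3]
finger_gap: -0.4
finger_force: 0.0
```

```bash
cat >> h.py <<'E'
from scipy.spatial.transform import Rotation as Ro
def totool(dx,dy,dz=0):
    q=r.observe()["eef_rot"];return Ro.from_quat(np.r_[q[1:],q[0]]).inv().apply([dx,dy,dz]).round(1)
E
python3 - <<'E'
from h import *
s=r.observe();p=s["position"];print(s["clock"],p,s["eef_rot"],s["finger_gap"],totool(575-p[0],22-p[1]))
E
```

```text
2.4333 [499.15390376 146.31031104 171.16101944] [ 0.00135317  0.16792913  0.98579696 -0.00152844] -0.43669056315809385 [-112.7  -92.2    0.6]
```

>>> jog_arm:
  rows:
    - [[0,0,0],[-0.028,-0.023,0.008],0]
    - [[0,0,0],[-0.028,-0.023,0.008],0]
    - [[0,0,0],[-0.028,-0.023,0.008],0]
    - [[0,0,0],[-0.028,-0.023,0.008],0]
    - [[0,0,0],[0,0,0.028],0]
    - [[0,0,0],[0,0,0.028],0]
    - [[0,0,0],[0,0,0.015],0]
    - [[0,0,0],[0,0,0],0]

```text
clock: 3.1
position: [569.6, 30.7, 64.9]
eef_rot: [-0.003, 0.163, 0.987, -0.001]
force: [-1.5, -0.4, -0.8]
finger_gap: -0.4
finger_force: 0.0
```

```bash
python3 - <<'E'
from h import *
for n in["top","wrist"]:
    c=r.read_camera(n);save(c,n+"1.png")
i=cv2.imread("pics/top1.png")[200:380,200:440]; j=cv2.imread("pics/wrist1.png")
cv2.imwrite("pics/m1.png",np.hstack([cv2.resize(i,(400,300)),cv2.resize(j,(400,300))]))
s=r.observe();p=s["position"];print(s["clock"],p,totool(575-p[0],22-p[1],24-p[2]))
E
```

```text
3.2 [572.20680569  31.06706804  68.26211815] [-5.6 -7.7 44.3]
```

View pics/m1.png

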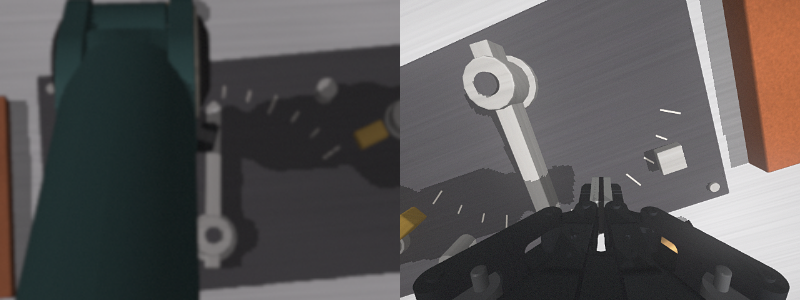

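The finger is closed and sits to the left of the swing arm, with clear space down to the plate. Next I lower it and push.

>>> jog_arm:
  rows:
    - [[0,0,0],[0,0,0.022],0]
    - [[0,0,0],[0,0,0.02],0]
    - [[0,0,0],[0,0,0],0]
    - [[0,0,0],[-0.004,-0.014,0],0]
    - [[0,0,0],[-0.004,-0.014,0],0]
    - [[0,0,0],[-0.004,-0.014,0],0]
    - [[0,0,0],[-0.004,-0.014,0],0]
    - [[0,0,0],[0,0,0],0]

```text
clock: 3.87
position: [570.4, -30.2, 28.6]
eef_rot: [0.002, 0.165, 0.986, -0.0]
force: [0.5, 0.4, 0.8]
finger_gap: 0.2
finger_force: 0.0
```

>>> jog_arm:
  rows:
    - [[0,0,0],[-0.004,-0.01,0],0]
    - [[0,0,0],[-0.003,-0.01,0],0]
    - [[0,0,0],[0,0,0],0]
    - [[0,0,0],[0,0,0],0]
    - [[0,0,0],[0,0,0],0]
    - [[0,0,0],[0,0,0],0]
    - [[0,0,0],[0,0,0],0]
    - [[0,0,0],[0,0,0],0]

```text
clock: 4.53
position: [569.6, -48.2, 26.2]
eef_rot: [-0.0, 0.162, 0.987, -0.0]
force: [0.8, 0.0, 0.4]
finger_gap: -0.1
finger_force: 0.0
```

```bash
python3 - <<'E'
from h import *
for n in["top","scene","wrist"]:
    c=r.read_camera(n);save(c,n+"2.png");np.savez(n+"2.npz",**c)
i=cv2.imread("pics/top2.png")[220:380,240:453]; j=cv2.imread("pics/scene2.png")[180:330,170:370]
cv2.imwrite("pics/m2.png",np.hstack([cv2.resize(i,(400,300)),cv2.resize(j,(400,300))]))
s=r.observe();p=s["position"];print(s["clock"],p,totool(568-p[0],-72-p[1],26-p[2]))
E
```

```text
4.6833 [569.58988419 -48.29705661  26.22950615] [ -6.1 -23.    0.2]
```

View pics/m2.png

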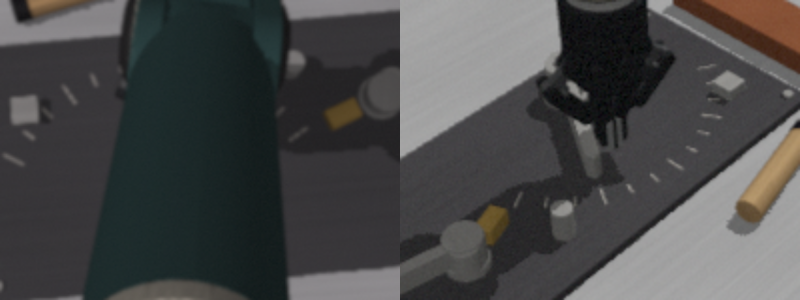

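>>> jog_arm:
  rows:
    - [[0,0,0],[-0.002,-0.007,0],0]
    - [[0,0,0],[-0.002,-0.007,0],0]
    - [[0,0,0],[-0.001,-0.005,0],0]
    - [[0,0,0],[0,0,0],0]
    - [[0,0,0],[0,0,0],0]
    - [[0,0,0],[0,0,0],0]
    - [[0,0,0],[0,0,0],0]
    - [[0,0,0],[0,0,0],0]

```text
clock: 5.35
position: [568.3, -68.1, 26.3]
eef_rot: [0.0, 0.163, 0.987, -0.0]
force: [0.3, 0.6, 0.3]
finger_gap: -0.3
finger_force: 0.0
```

>>> jog_arm:
  rows:
    - [[0,0,0],[0,0.03,0],0]
    - [[0,0,0],[0,0.04,0],0]
    - [[0,0,0],[0,0.01,-0.03],0]
    - [[0,0,0],[0,0.01,-0.04],0]
    - [[0,0,0],[0,0.025,-0.03],0]
    - [[0,0,0],[0,0.035,-0.02],0]
    - [[0,0,0],[0,0.035,0],0]
    - [[0,0,0],[0,0.03,0],0]

```text
clock: 6.02
position: [638.8, 138.6, 148.8]
eef_rot: [0.002, 0.162, 0.987, 0.001]
force: [0.9, -0.2, -0.8]
finger_gap: 0.0
finger_force: 0.0
```

>>> jog_arm:
  rows:
    - [[0,0,0],[0,0.03,0],0]
    - [[0,0,0],[0,0.03,0],0]
    - [[0,0,0],[0,0,0],0]
    - [[0,0,0],[0,0,0],0]
    - [[0,0,0],[0,0,0],0]
    - [[0,0,0],[0,0,0],0]
    - [[0,0,0],[0,0,0],0]
    - [[0,0,0],[0,0,0],0]

```text
clock: 6.68
position: [656.6, 190.9, 146.5]
eef_rot: [0.0, 0.164, 0.987, -0.0]
force: [0.5, -1.1, 0.2]
finger_gap: -0.2
finger_force: 0.0
```

```bash
python3 - <<'E'
from h import *
for n in["top","scene","wrist"]:
    c=r.read_camera(n);save(c,n+"3.png");np.savez(n+"3.npz",**c)
i=cv2.imread("pics/top3.png")[225:365,300:500]
cv2.imwrite("pics/m3.png",cv2.resize(i,(800,560),interpolation=cv2.INTER_CUBIC))
print(r.observe()["clock"],r.observe()["position"])
E
```

```text
6.8333 [656.61984196 191.76911672 146.49917124]
```

View pics/m3.png

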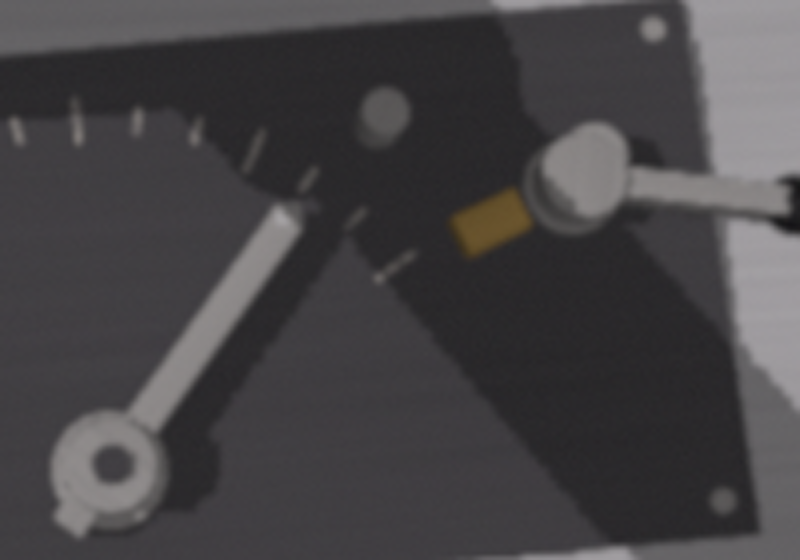

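The arm now points a little left of the pin: tip at crop (288,212), pin top (385,113), hub (110,462). I'll measure this precisely from the depth maps.

```bash
cat > ang.py <<'E'
from h import *
def ang(c,p0=np.array([472.5,-22.5]),pp=np.array([613.5,-144.])):
    K=c["camera_matrix"];E=c["extrinsics"];Z=c["z_map"].astype(float)
    v,u=np.mgrid[:480,:640]
    X=np.stack([(u-K[0,2])/K[0,0]*Z,(v-K[1,2])/K[1,1]*Z,Z],-1)@E[:3,:3].T+E[:3,3]
    X=X[(Z>0)]
    d=np.hypot(*(X[:,:2]-p0).T);e=np.hypot(*(X[:,:2]-pp).T)
    bar=X[(abs(X[:,2]-46)<4)&(d>28)&(d<130)&(X[:,1]<-15)]
    hub=X[(X[:,2]>53)&(X[:,2]<63)&(d<28)];pin=X[(abs(X[:,2]-44)<4)&(e<20)]
    ctr=lambda q:np.array(cv2.minEnclosingCircle(q[:,:2].astype(np.float32))[0])
    h=ctr(hub);p=ctr(pin)
    vx,vy,x0,y0=cv2.fitLine(bar[:,:2].astype(np.float32),cv2.DIST_HUBER,0,.01,.01).ravel()
    if vx<0:vx,vy=-vx,-vy
    n=np.array([-vy,vx]);q=np.array([x0,y0])
    print(len(bar),len(hub),len(pin),"hub",h,hub[:,:2].mean(0),hub[:,2].mean(),"pin",p,pin[:,:2].mean(0),pin[:,2].mean())
    print("bar dir",np.arctan2(vy,vx),"q",q,"z",bar[:,2].mean(),"line off hub",n@(h-q),"off pin",n@(p-q),"(mean)",n@(pin[:,:2].mean(0)-q))
    a=hub[:,:2].mean(0);b=pin[:,:2].mean(0)-a;print("bearing",np.arctan2(b[1],b[0]),"dist",np.hypot(*b))
E
python3 - <<'E'
from ang import *
for f in["top3","scene3"]:
    ang(dict(np.load(f+".npz")))
E
```

```text
500 400 108 hub [473.47177124 -20.63685226] [473.25794132 -20.41626216] 56.2818583420606 pin [ 611.94836426 -143.10595703] [ 611.65551301 -142.86266879] 44.668572379632856
bar dir -0.691327 q [533.88556 -69.84441] z 46.833323958222714 line off hub -0.6078817470938702 off pin -6.67101257295235 (mean) -6.6702934148781505
bearing -0.72432208993914 dist 184.78909693480742
284 181 98 hub [473.84915161 -22.45353889] [475.0477478  -23.70248919] 55.90386965794555 pin [ 611.56610107 -145.1567688 ] [ 612.77588727 -145.48894063] 44.275204379719526
bar dir -0.6901994 q [535.6773  -73.18873] z 46.841526456587424 line off hub -0.24255036889007897 off pin -7.178226242351229 (mean) -6.664110411621536
bearing -0.7240463864926708 dist 183.85042876007097
```

```bash
python3 - <<'E'
from h import *
p=r.observe()["position"];print(totool(575-p[0],-50-p[1],26-p[2]))
E
```

```text
[  -0.5 -255.2  120.5]
```

>>> jog_arm:
  rows:
    - [[0,0,0],[0,-0.032,0],0]
    - [[0,0,0],[0,-0.032,0],0]
    - [[0,0,0],[0,-0.032,0],0]
    - [[0,0,0],[0,-0.032,0],0]
    - [[0,0,0],[0,-0.032,0.01],0]
    - [[0,0,0],[0,-0.032,0.01],0]
    - [[0,0,0],[0,-0.032,0.01],0]
    - [[0,0,0],[0,-0.031,0.01],0]

```text
clock: 7.5
position: [574.1, -50.8, 106.3]
eef_rot: [0.0, 0.163, 0.987, 0.0]
force: [0.8, 0.2, 0.3]
finger_gap: 0.0
finger_force: 0.0
```

>>> jog_arm:
  rows:
    - [[0,0,0],[0,0,0],0]
    - [[0,0,0],[0,0,0],0]
    - [[0,0,0],[0,0,0.03],0]
    - [[0,0,0],[0,0,0.03],0]
    - [[0,0,0],[0,0,0.02],0]
    - [[0,0,0],[0,0,0],0]
    - [[0,0,0],[0,0,0],0]
    - [[0,0,0],[0,0,0],0]

```text
clock: 8.17
position: [576.0, -48.3, 27.6]
eef_rot: [0.001, 0.162, 0.987, 0.0]
force: [-0.4, 0.0, 0.3]
finger_gap: -0.5
finger_force: 0.0
```

```bash
python3 - <<'E'
from h import *
p=r.observe()["position"];print(p,totool(566.1-p[0],-70.8-p[1],26-p[2]))
E
```

```text
[576.02606817 -48.34481836  27.5696686 ] [  2.2 -24.5   1.5]
```

>>> jog_arm:
  rows:
    - [[0,0,0],[0.001,-0.008,0],0]
    - [[0,0,0],[0.001,-0.008,0],0]
    - [[0,0,0],[0,0,0],0]
    - [[0,0,0],[0,0,0],0]
    - [[0,0,0],[0,0,0],0]
    - [[0,0,0],[0,0,0],0]
    - [[0,0,0],[0,0,0],0]
    - [[0,0,0],[0,0,0],0]

```text
clock: 8.83
position: [567.7, -63.3, 26.3]
eef_rot: [0.0, 0.163, 0.987, 0.0]
force: [0.8, 0.1, -0.1]
finger_gap: -0.2
finger_force: 0.0
```

```bash
python3 - <<'E'
from h import *
c=r.read_camera("top")
p=r.observe()["position"];print(p,totool(566.1-p[0],-70.8-p[1],26-p[2]))
E
```

```text
[567.67792315 -63.36986978  26.24447211] [-0.9 -7.5  0.2]
```

>>> jog_arm:
  rows:
    - [[0,0,0],[-0.001,-0.004,0],0]
    - [[0,0,0],[0,-0.0035,0],0]
    - [[0,0,0],[0,0,0],0]
    - [[0,0,0],[0,0,0],0]
    - [[0,0,0],[0,0,0],0]
    - [[0,0,0],[0,0,0],0]
    - [[0,0,0],[0,0,0],0]
    - [[0,0,0],[0,0,0],0]

```text
clock: 9.55
position: [566.2, -71.0, 26.3]
eef_rot: [0.0, 0.163, 0.987, -0.0]
force: [0.2, -0.5, -0.9]
finger_gap: -0.5
finger_force: 0.0
```

>>> jog_arm:
  rows:
    - [[0,0,0],[0,0.03,0],0]
    - [[0,0,0],[0,0.04,0],0]
    - [[0,0,0],[0,0.01,-0.03],0]
    - [[0,0,0],[0,0.01,-0.04],0]
    - [[0,0,0],[0,0.025,-0.03],0]
    - [[0,0,0],[0,0.035,-0.02],0]
    - [[0,0,0],[0,0.035,0],0]
    - [[0,0,0],[0,0.03,0],0]

```text
clock: 10.22
position: [636.8, 135.5, 148.8]
eef_rot: [0.002, 0.162, 0.987, 0.001]
force: [0.0, -0.0, -1.5]
finger_gap: 0.1
finger_force: 0.0
```

>>> jog_arm:
  rows:
    - [[0,0,0],[0,0.03,0],0]
    - [[0,0,0],[0,0.03,0],0]
    - [[0,0,0],[0,0,0],0]
    - [[0,0,0],[0,0,0],0]
    - [[0,0,0],[0,0,0],0]
    - [[0,0,0],[0,0,0],0]
    - [[0,0,0],[0,0,0],0]
    - [[0,0,0],[0,0,0],0]

```text
clock: 10.88
position: [654.6, 188.0, 146.5]
eef_rot: [0.0, 0.164, 0.987, -0.0]
force: [-0.2, 0.7, 0.4]
finger_gap: -0.1
finger_force: 0.0
```

```bash
python3 - <<'E'
from ang import *
for n in["top","scene"]:
    for k in range(2):
        c=r.read_camera(n);ang(c)
    np.savez(n+"4.npz",**c);save(c,n+"4.png")
s=r.observe();print(s["clock"],s["position"])
E
```

```text
496 396 109 hub [474.62814331 -21.82840729] [473.50716188 -20.29351324] 56.30114478756043 pin [ 612.12316895 -142.53909302] [ 611.80827091 -142.69711358] 44.53962052222851
bar dir -0.7112676 q [532.91956  -71.761284] z 47.03887075801705 line off hub -0.22640855316694797 off pin -1.9129889353994258 (mean) -2.2382587487726315
bearing -0.7244945919226337 dist 184.68848945243673
500 396 111 hub [473.46615601 -20.61038399] [473.05254138 -20.50494396] 56.3758284553993 pin [ 611.80108643 -142.79373169] [ 611.45217405 -142.67832088] 44.78294345951988
bar dir -0.70988435 q [532.57684 -71.50983] z 46.98578959372029 line off hub 0.07887862204893281 off pin -2.4302844168523734 (mean) -2.5701548188292165
bearing -0.7232070303164422 dist 184.60983817519863
296 184 95 hub [473.66113281 -22.82943153] [475.06222917 -23.35275642] 55.74999919772466 pin [ 611.6340332 -144.5640564] [ 612.53284508 -145.33629796] 44.2725469104068
bar dir -0.7069663 q [527.4643  -67.83934] z 46.62466919445117 line off hub -0.7241258932275514 off pin -3.665773354671728 (mean) -3.6691309322292236
bearing -0.7257779199557284 dist 183.7883419778301
299 177 94 hub [474.61694336 -21.82447624] [474.8266449  -23.42862874] 55.88587138162248 pin [ 611.87194824 -144.14373779] [ 612.50726736 -145.4416566 ] 44.37640594879758
bar dir -0.7133615 q [535.09924 -74.39466] z 46.8150281457848 line off hub 0.17345160609295363 off pin -2.5034514882895564 (mean) -3.0691545831498925
bearing -0.7251401369459239 dist 183.96503137837846
11.0833 [654.50541787 188.96616557 146.44233467]
```

```bash
cat > prof.py <<'E'
from h import *
def proj(c,P):
    q=(np.linalg.inv(c["extrinsics"])@np.r_[P,1])[:3];q=c["camera_matrix"]@q;return q[:2]/q[2]
def prof(c,h=np.array([473.3,-21.]),b=-.724):
    g=cv2.cvtColor(c["img"],cv2.COLOR_RGB2GRAY).astype(np.float32)
    d=np.array([np.cos(b),np.sin(b)]);n=np.array([-d[1],d[0]]);s=np.arange(-26,26.1,.25)
    for rad,z in[(0,58),(40,46),(55,46),(70,46),(85,46),(100,46),(115,46),(184.5,44)]:
        m=np.array([proj(c,np.r_[h+d*rad+n*t,z]) for t in s],np.float32)
        v=cv2.remap(g,m[None,:,0],m[None,:,1],cv2.INTER_CUBIC)[0]
        gr=np.gradient(cv2.GaussianBlur(v[None],(9,1),2)[0])
        lo,hi=s[gr.argmax()],s[gr.argmin()]
        print(rad,"edges",lo,hi,"mid",(lo+hi)/2,"w",hi-lo)
E
python3 - <<'E'
from prof import *
for f in["top4","scene4"]:print(f);prof(dict(np.load(f+".npz")))
E
```

```text
top4
0 edges 7.25 22.5 mid 14.875 w 15.25
40 edges -6.75 8.0 mid 0.625 w 14.75
55 edges -5.75 8.5 mid 1.375 w 14.25
70 edges -6.25 8.25 mid 1.0 w 14.5
85 edges -6.5 9.25 mid 1.375 w 15.75
100 edges -6.0 8.75 mid 1.375 w 14.75
115 edges -5.0 9.0 mid 2.0 w 14.0
184.5 edges -10.25 10.0 mid -0.125 w 20.25
scene4
0 edges 7.25 -8.5 mid -0.625 w -15.75
40 edges -7.0 23.0 mid 8.0 w 30.0
55 edges -7.0 7.0 mid 0.0 w 14.0
70 edges -6.75 8.25 mid 0.75 w 15.0
85 edges -6.5 8.0 mid 0.75 w 14.5
100 edges -6.75 8.5 mid 0.875 w 15.25
115 edges -6.5 8.5 mid 1.0 w 15.0
184.5 edges -10.5 8.5 mid -1.0 w 19.0
```

Edge profiles from both cameras agree that the arm is about 0.014 rad short, roughly 1.4 mm at the contact point. I'll give it one more nudge.

>>> jog_arm:
  rows:
    - [[0,0,0],[0,-0.032,0],0]
    - [[0,0,0],[0,-0.032,0],0]
    - [[0,0,0],[0,-0.032,0],0]
    - [[0,0,0],[0,-0.032,0],0]
    - [[0,0,0],[0,-0.032,0.01],0]
    - [[0,0,0],[0,-0.032,0.01],0]
    - [[0,0,0],[0,-0.032,0.01],0]
    - [[0,0,0],[0,-0.031,0.01],0]

```text
clock: 11.75
position: [572.0, -53.7, 106.3]
eef_rot: [0.0, 0.163, 0.987, 0.0]
force: [0.8, -1.1, 0.2]
finger_gap: -0.1
finger_force: 0.0
```

>>> jog_arm:
  rows:
    - [[0,0,0],[0,0,0],0]
    - [[0,0,0],[0,0,0],0]
    - [[0,0,0],[0,0,0.03],0]
    - [[0,0,0],[0,0,0.03],0]
    - [[0,0,0],[0,0,0.02],0]
    - [[0,0,0],[0,0,0],0]
    - [[0,0,0],[0,-0.006,0],0]
    - [[0,0,0],[0,0,0],0]

```text
clock: 12.42
position: [571.6, -58.5, 27.5]
eef_rot: [0.001, 0.163, 0.987, -0.0]
force: [-0.1, -0.3, 0.2]
finger_gap: 0.1
finger_force: 0.0
```

```bash
python3 - <<'E'
from h import *
[r.read_camera("top") for _ in range(4)]
p=r.observe()["position"];print(p,totool(565.2-p[0],-72.1-p[1],26-p[2]))
E
```

```text
[571.796215   -57.70651007  27.81488617] [  1.6 -15.8   1.8]
```

>>> jog_arm:
  rows:
    - [[0,0,0],[0.001,-0.004,0.001],0]
    - [[0,0,0],[0,-0.003,0],0]
    - [[0,0,0],[0,0,0],0]
    - [[0,0,0],[0,0,0],0]
    - [[0,0,0],[0,0,0],0]
    - [[0,0,0],[0,0,0],0]
    - [[0,0,0],[0,0,0],0]
    - [[0,0,0],[0,0,0],0]

```text
clock: 13.28
position: [567.5, -63.9, 25.2]
eef_rot: [-0.0, 0.163, 0.987, 0.0]
force: [-0.3, -0.3, 0.4]
finger_gap: 0.3
finger_force: 0.0
```

```bash
python3 - <<'E'
from h import *
p=r.observe()["position"];print(p,totool(565.2-p[0],-72.1-p[1],26-p[2]))
E
```

```text
[567.4777877  -63.93291353  25.2159677 ] [-0.5 -8.5 -0.8]
```

>>> jog_arm:
  rows:
    - [[0,0,0],[-0.0005,-0.0045,0],0]
    - [[0,0,0],[0,-0.004,0],0]
    - [[0,0,0],[0,0,0],0]
    - [[0,0,0],[0,0,0],0]
    - [[0,0,0],[0,0,0],0]
    - [[0,0,0],[0,0,0],0]
    - [[0,0,0],[0,0,0],0]
    - [[0,0,0],[0,0,0],0]

```text
clock: 13.95
position: [565.2, -72.3, 25.3]
eef_rot: [0.0, 0.163, 0.987, 0.0]
force: [0.2, 0.2, -0.6]
finger_gap: -0.2
finger_force: 0.0
```

>>> jog_arm:
  rows:
    - [[0,0,0],[0,0.03,0],0]
    - [[0,0,0],[0,0.04,0],0]
    - [[0,0,0],[0,0.01,-0.03],0]
    - [[0,0,0],[0,0.01,-0.04],0]
    - [[0,0,0],[0,0.025,-0.03],0]
    - [[0,0,0],[0,0.035,-0.02],0]
    - [[0,0,0],[0,0.035,0],0]
    - [[0,0,0],[0,0.03,0],0]

```text
clock: 14.62
position: [635.8, 134.3, 147.7]
eef_rot: [0.002, 0.162, 0.987, 0.001]
force: [0.8, 1.4, 0.5]
finger_gap: -0.2
finger_force: 0.0
```

>>> jog_arm:
  rows:
    - [[0,0,0],[0,0.03,0],0]
    - [[0,0,0],[0,0.03,0],0]
    - [[0,0,0],[0,0,0],0]
    - [[0,0,0],[0,0,0],0]
    - [[0,0,0],[0,0,0],0]
    - [[0,0,0],[0,0,0],0]
    - [[0,0,0],[0,0,0],0]
    - [[0,0,0],[0,0,0],0]

```text
clock: 15.28
position: [653.6, 186.7, 145.5]
eef_rot: [0.0, 0.164, 0.987, -0.0]
force: [-0.3, -0.4, 0.4]
finger_gap: -0.5
finger_force: 0.0
```

```bash
python3 - <<'E'
from ang import *
from prof import prof
for n in["top","scene"]:
    c=r.read_camera(n);ang(c);prof(c)
    np.savez(n+"5.npz",**c)
    if n=="top":
        x=r.find_in("lock_knob",n);print([(d["pixel"],d["confidence"],w(c,d["pixel"])) for d in x[:2]])
s=r.observe();print(s["clock"],s["position"])
E
```

```text
490 397 103 hub [473.52093506 -20.62492752] [473.54510139 -20.71498244] 56.32379837287958 pin [ 611.73052979 -143.00167847] [ 611.55721348 -142.76823459] 45.166880148255835
bar dir -0.73395336 q [531.85376 -72.70894] z 47.12690153276347 line off hub -0.397875007922039 off pin 1.307665327110044 (mean) 1.3649158638778294
bearing -0.724110212380976 dist 184.23989645749103
0 edges 7.25 22.75 mid 15.0 w 15.5
40 edges -7.0 7.5 mid 0.25 w 14.5
55 edges -7.5 7.5 mid 0.0 w 15.0
70 edges -8.0 7.5 mid -0.25 w 15.5
85 edges -7.25 7.0 mid -0.125 w 14.25
100 edges -7.75 6.75 mid -0.5 w 14.5
115 edges -7.5 7.5 mid 0.0 w 15.0
184.5 edges -10.25 10.0 mid -0.125 w 20.25
[([457.1, 271.5], 0.89, array([ 574.57084799, -241.67766528,   41.00360848]))]
291 180 93 hub [473.46807861 -22.14251137] [474.77389631 -23.11740524] 55.73963493609529 pin [ 612.51623535 -144.28048706] [ 612.43001752 -145.17340186] 44.180576088516325
bar dir -0.7231442 q [534.34515  -76.247284] z 46.66285864179039 line off hub 0.27879764551119024 off pin 0.7228815396301798 (mean) -0.003616689688910392
bearing -0.7254032611209488 dist 183.97519946773141
0 edges 7.25 -8.25 mid -0.5 w -15.5
40 edges -7.5 6.0 mid -0.75 w 13.5
55 edges -7.5 6.5 mid -0.5 w 14.0
70 edges -7.5 6.5 mid -0.5 w 14.0
85 edges -8.5 6.5 mid -1.0 w 15.0
100 edges -8.5 6.75 mid -0.875 w 15.25
115 edges -8.25 6.75 mid -0.75 w 15.0
184.5 edges -10.5 8.75 mid -0.875 w 19.25
15.4333 [653.55442721 187.52895675 145.45536649]
```

The arm is on the pin to within about 1 mm in both cameras. Next is the lock lever.

>>> jog_arm:
  rows:
    - [[0,0,0],[-0.008,-0.033,0],0]
    - [[0,0,0],[-0.008,-0.033,0],0]
    - [[0,0,0],[-0.008,-0.033,0],0]
    - [[0,0,0],[-0.008,-0.033,0],0]
    - [[0,0,0],[-0.008,-0.033,0],0]
    - [[0,0,0],[-0.008,-0.033,0],0]
    - [[0,0,0],[-0.008,-0.033,0],0]
    - [[0,0,0],[-0.008,-0.033,0],0]

```text
clock: 16.1
position: [629.0, -84.2, 145.5]
eef_rot: [0.0, 0.163, 0.987, 0.0]
force: [0.1, 0.0, 0.1]
finger_gap: -0.0
finger_force: 0.0
```

>>> jog_arm:
  rows:
    - [[0,0,0],[-0.008,-0.033,0],0]
    - [[0,0,0],[-0.008,-0.033,0],0]
    - [[0,0,0],[-0.008,-0.033,0],0]
    - [[0,0,0],[-0.008,-0.033,0],0]
    - [[0,0,0],[-0.008,-0.033,0],0]
    - [[0,0,0],[-0.008,-0.033,0],0]
    - [[0,0,0],[0,0,0],0]
    - [[0,0,0],[0,0,0],0]

```text
clock: 16.77
position: [609.9, -288.9, 145.3]
eef_rot: [-0.0, 0.165, 0.986, -0.001]
force: [0.7, 0.5, 0.8]
finger_gap: 0.4
finger_force: 0.0
```

```bash
cat > lk.py <<'E'
from h import *
L=np.array([579.9,-222.9])
def f(lock,off,rad=55):
    b=-1.538-lock;u=np.array([np.cos(b),np.sin(b)]);return L+rad*u+off*np.array([-u[1],u[0]])
def plan(pts):
    p=r.observe()["position"][:2];print(p)
    for q in pts:print(q.round(1),totool(*(q-p)));p=q
E
python3 - <<'E'
from lk import *
print(r.observe()["position"])
plan([f(.2,45)])
plan([f(.2,45)]+[f(a,23) for a in np.arange(.2,1.45,.2)])
c=r.read_camera("scene");save(c,"scene6.png");print(r.observe()["clock"])
E
```

```text
[ 609.85512457 -288.94167784  145.32722705]
[ 609.85512457 -288.94167784]
[ 615.1 -284.6] [-3.6  5.8 -0. ]
[ 609.85512457 -288.94167784]
[ 615.1 -284.6] [-3.6  5.8 -0. ]
[ 593.4 -281. ] [21.7 -3.6  0. ]
[ 581.6 -282.5] [10.7 -5.3  0. ]
[ 569.7 -281.6] [11.5 -3.1  0. ]
[ 558.3 -278.5] [11.9 -0.7 -0. ]
[ 547.7 -273.1] [11.8  1.6 -0. ]
[ 538.4 -265.7] [11.2  4.  -0. ]
[ 530.7 -256.5] [10.2  6.1 -0. ]
16.8167
```

View pics/scene6.png

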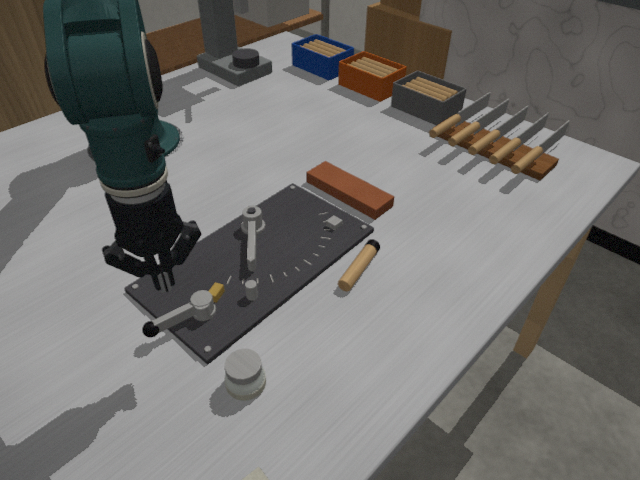

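The swing arm (tip 251,268) points at the pin (251,289). The finger hovers above the lever's bench side, so I'll lower it on the lever's far side.

>>> jog_arm:
  rows:
    - [[0,0,0],[-0.006,0.005,0],0]
    - [[0,0,0],[0,0,0],0]
    - [[0,0,0],[0,0,0.03],0]
    - [[0,0,0],[0,0,0.035],0]
    - [[0,0,0],[0,0,0.035],0]
    - [[0,0,0],[0,0,0.016],0]
    - [[0,0,0],[0,0,0],0]
    - [[0,0,0],[0,0,0],0]

```text
clock: 17.48
position: [618.9, -281.6, 29.2]
eef_rot: [-0.0, 0.162, 0.987, 0.0]
force: [-0.3, -1.1, 0.8]
finger_gap: 0.0
finger_force: 0.0
```

>>> jog_arm:
  rows:
    - [[0,0,0],[0.008,-0.001,0],0]
    - [[0,0,0],[0.008,-0.001,0],0]
    - [[0,0,0],[0.008,-0.002,0],0]
    - [[0,0,0],[0.011,-0.005,0],0]
    - [[0,0,0],[0.011,-0.003,0],0]
    - [[0,0,0],[0,0,0],0]
    - [[0,0,0],[0,0,0],0]
    - [[0,0,0],[0,0,0],0]

```text
clock: 18.15
position: [571.3, -279.4, 30.1]
eef_rot: [0.0, 0.163, 0.987, -0.0]
force: [0.2, -1.2, -0.5]
finger_gap: 0.3
finger_force: 0.0
```

```bash
python3 - <<'E'
from lk import *
s=r.observe();print(s["position"],s["force"])
plan([f(a,23) for a in np.arange(.8,1.55,.1)])
c=r.read_camera("scene");save(c,"scene7.png");print(r.observe()["clock"])
cv2.imwrite("pics/m7.png",cv2.resize(c["img"][220:370,100:300,::-1],(600,450)))
E
```

```text
[ 571.30472735 -279.41255906   30.10495242] [ 0.17071004 -1.16358699 -0.53940556]
[ 571.30472735 -279.41255906]
[ 558.3 -278.5] [12.6 -3.3 -0. ]
[ 552.8 -276. ] [ 5.9  0.6 -0. ]
[ 547.7 -273.1] [ 5.8  1.1 -0. ]
[ 542.8 -269.6] [ 5.7  1.7 -0. ]
[ 538.4 -265.7] [ 5.5  2.3 -0. ]
[ 534.3 -261.3] [ 5.2  2.8 -0. ]
[ 530.7 -256.5] [ 4.9  3.3 -0. ]
[ 527.6 -251.5] [ 4.6  3.8 -0. ]
18.2
```

View pics/m7.png

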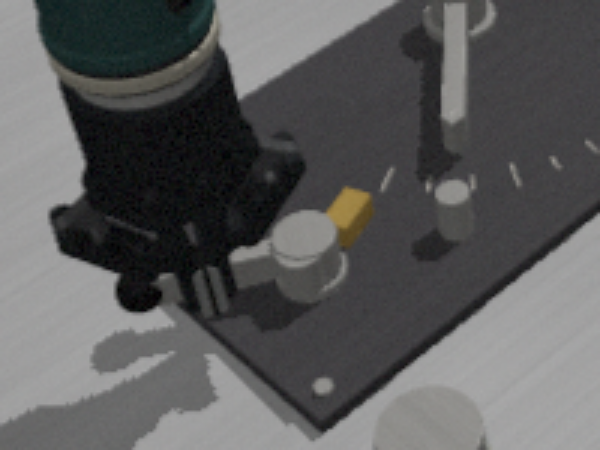

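The finger is behind the lever (crop 215,285), the lever has started to turn, and the swing arm is untouched. I'll continue along the arc.

>>> jog_arm:
  rows:
    - [[0,0,0],[0.006,-0.002,0],0]
    - [[0,0,0],[0.0065,-0.001,0],0]
    - [[0,0,0],[0.006,0.0005,0],0]
    - [[0,0,0],[0.006,0.001,0],0]
    - [[0,0,0],[0.0055,0.0015,0],0]
    - [[0,0,0],[0.0055,0.0025,0],0]
    - [[0,0,0],[0,0,0],0]
    - [[0,0,0],[0,0,0],0]

```text
clock: 18.87
position: [536.8, -264.8, 29.0]
eef_rot: [-0.001, 0.163, 0.987, 0.0]
force: [0.2, 0.1, 0.5]
finger_gap: -0.1
finger_force: 0.1
```

>>> jog_arm:
  rows:
    - [[0,0,0],[0.005,0.003,0],0]
    - [[0,0,0],[0.0025,0.0015,0],0]
    - [[0,0,0],[0.0025,0.0015,0],0]
    - [[0,0,0],[0,0,0],0]
    - [[0,0,0],[0,0,0],0]
    - [[0,0,0],[0,0,0],0]
    - [[0,0,0],[0,0,0],0]
    - [[0,0,0],[0,0,0],0]

```text
clock: 19.53
position: [530.2, -256.1, 29.0]
eef_rot: [-0.001, 0.163, 0.987, 0.0]
force: [0.6, -0.4, 0.2]
finger_gap: -0.2
finger_force: 0.1
```

```bash
python3 - <<'E'
from lk import *
s=r.observe();print(s["position"],s["force"])
plan([f(1.5,23)])
E
```

```text
[ 530.2253037  -256.13885791   28.99304728] [ 0.59889803 -0.39935892  0.18770061]
[ 530.2253037  -256.13885791]
[ 527.6 -251.5] [4.  3.6 0. ]
```

>>> jog_arm:
  rows:
    - [[0,0,0],[0.002,0.002,0],0]
    - [[0,0,0],[0.001,0.002,0],0]
    - [[0,0,0],[0,0,0],0]
    - [[0,0,0],[0,0,0],0]
    - [[0,0,0],[0,0,0],0]
    - [[0,0,0],[0,0,0],0]
    - [[0,0,0],[0,0,0],0]
    - [[0,0,0],[0,0,0],0]

```text
clock: 20.2
position: [529.0, -251.7, 29.2]
eef_rot: [-0.0, 0.163, 0.987, 0.0]
force: [0.2, -1.3, -1.1]
finger_gap: -0.0
finger_force: 0.6
```

>>> jog_arm:
  rows:
    - [[0,0,0],[0.0005,0.002,0],0]
    - [[0,0,0],[0,0,0],0]
    - [[0,0,0],[0,0,0],0]
    - [[0,0,0],[0,0,0],0]
    - [[0,0,0],[0,0,0],0]
    - [[0,0,0],[0,0,0],0]
    - [[0,0,0],[0,0,0],0]
    - [[0,0,0],[0,0,0],0]

```text
clock: 20.87
position: [529.3, -249.7, 29.3]
eef_rot: [0.0, 0.163, 0.987, -0.0]
force: [-0.9, -2.0, -0.5]
finger_gap: -0.2
finger_force: 1.0
```

>>> jog_arm:
  rows:
    - [[0,0,0],[0.0005,0.002,0],0]
    - [[0,0,0],[0,0,0],0]
    - [[0,0,0],[0,0,0],0]
    - [[0,0,0],[0,0,0],0]
    - [[0,0,0],[0,0,0],0]
    - [[0,0,0],[0,0,0],0]
    - [[0,0,0],[0,0,0],0]
    - [[0,0,0],[0,0,0],0]

```text
clock: 21.53
position: [529.3, -248.9, 29.4]
eef_rot: [0.0, 0.163, 0.987, -0.001]
force: [-1.8, -5.2, -1.2]
finger_gap: -0.1
finger_force: 2.4
```

>>> jog_arm:
  rows:
    - [[0,0,0],[0.0005,0.002,0],0]
    - [[0,0,0],[0,0.001,0],0]
    - [[0,0,0],[0,0,0],0]
    - [[0,0,0],[0,0,0],0]
    - [[0,0,0],[0,0,0],0]
    - [[0,0,0],[0,0,0],0]
    - [[0,0,0],[0,0,0],0]
    - [[0,0,0],[0,0,0],0]

```text
clock: 22.2
position: [529.3, -248.5, 29.5]
eef_rot: [0.001, 0.164, 0.986, -0.002]
force: [-2.4, -9.6, -2.3]
finger_gap: 0.1
finger_force: 4.8
```

```bash
python3 - <<'E'
from lk import *
s=r.observe();print(s["position"],s["force"])
c=r.read_camera("scene");cv2.imwrite("pics/m8.png",cv2.resize(c["img"][200:370,100:300,::-1],(600,510)))
E
```

```text
[ 529.34111746 -248.46295601   29.49583815] [-2.44388272 -9.58144107 -2.28275298]
```

View pics/m8.png

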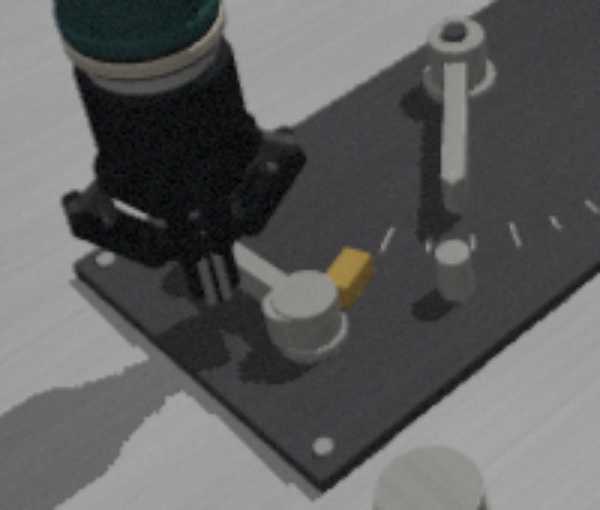

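The force builds with no further motion, so the lever is on its stop. I'll retreat and check.

>>> jog_arm:
  rows:
    - [[0,0,0],[-0.005,-0.02,0],0]
    - [[0,0,0],[-0.01,-0.03,0],0]
    - [[0,0,0],[-0.01,-0.03,0],0]
    - [[0,0,0],[0,0,-0.03],0]
    - [[0,0,0],[0,0,-0.04],0]
    - [[0,0,0],[0,0,-0.04],0]
    - [[0,0,0],[-0.01,-0.03,-0.03],0]
    - [[0,0,0],[-0.01,-0.03,0],0]

```text
clock: 22.92
position: [533.1, -389.9, 175.8]
eef_rot: [0.006, 0.16, 0.987, -0.001]
force: [1.5, -1.3, 0.9]
finger_gap: -0.1
finger_force: 0.0
```

>>> jog_arm:
  rows:
    - [[0,0,0],[-0.01,-0.03,0],0]
    - [[0,0,0],[-0.01,-0.03,0],0]
    - [[0,0,0],[-0.01,-0.03,0],0]
    - [[0,0,0],[0,0,0],0]
    - [[0,0,0],[0,0,0],0]
    - [[0,0,0],[0,0,0],0]
    - [[0,0,0],[0,0,0],0]
    - [[0,0,0],[0,0,0],0]

```text
clock: 23.58
position: [528.3, -483.1, 168.0]
eef_rot: [0.0, 0.162, 0.987, 0.001]
force: [-0.0, 0.2, -0.4]
finger_gap: -0.1
finger_force: 0.0
```

```bash
python3 - <<'E'
from ang import *
for n in["top","scene"]:
    c=r.read_camera(n);ang(c)
    if n=="top":
        cv2.imwrite("pics/m9.png",cv2.resize(c["img"][150:400,150:550,::-1],(800,500)))
        x=r.find_in("lock_knob",n);print([(d["pixel"],d["confidence"],w(c,d["pixel"])) for d in x[:2]])
s=r.observe();print(s["clock"],s["position"],s["force"])
E
```

```text
496 400 104 hub [473.59057617 -20.61084747] [473.55951073 -20.44890525] 56.33528130696518 pin [ 611.7835083 -142.9644928] [ 611.82913602 -142.80970081] 44.801050611826355
bar dir -0.7292275 q [531.9775   -72.690414] z 46.95162133793421 line off hub -0.06764659680629848 off pin 0.7716236284322804 (mean) 0.9174518348031685
bearing -0.7244339992171234 dist 184.63654451058449
[([447.1, 287.1], 0.93, array([ 549.0096957 , -221.35089643,   46.38345018]))]
284 177 92 hub [473.2081604  -22.36626053] [474.85793016 -23.3544314 ] 55.764857153319035 pin [ 611.61364746 -144.69470215] [ 612.38250184 -145.25486323] 44.35961878549088
bar dir -0.7175181 q [534.8352 -76.4071] z 46.83592638981144 line off hub 0.19571724301044924 off pin -0.9675059249861988 (mean) -0.8840191072712419
bearing -0.7252447851529397 dist 183.77356473416512
23.7333 [ 527.82247678 -484.09925271  168.16363681] [-0.97656353 -0.03099841 -0.49166243]
```

View pics/m9.png

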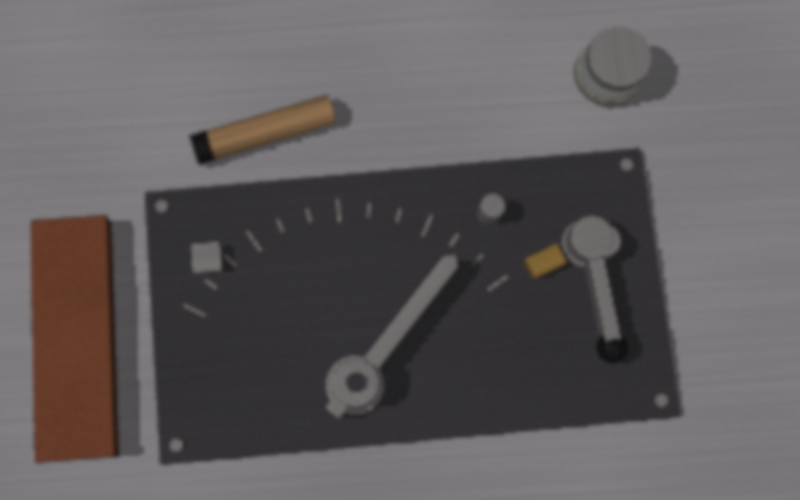

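The arm points at the pin, the lever lies along the gauge's -x axis (ball at crop 612,348), and the loose things have not moved. I'll check the lever angle numerically and then hand in.

```bash
python3 - <<'E'
from lk import *
c=r.read_camera("top")
b=w(c,(150+612/2,150+347/2),36)[:2];d=b-L;a=np.arctan2(d[1],d[0])
lock=(-1.538-a)%(2*np.pi);print(b,np.hypot(*d),lock)
if abs(lock-1.5)<.08: print(r.hand_in())
E
```

```text
[ 490.16207158 -231.8135651 ] 90.17952894420954 1.504588551620042
the job is handed in; nothing more can be done
None
```

The job is handed in: the swing arm points at the round pin to within about 1 mm in both cameras, and the lock lever is on its clockwise stop at about 1.50 rad. The loose things look unmoved.

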